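# Fit the right T-wrench on the cylinder-head plug

## Task

Take the T-wrench whose socket properly fits the square plug on the cylinder head off its hook on the rack, lifting it over the upturned hook ends, and set its socket fully home on the plug so that the wrench stands upright there on its own, then let go. The plug may sit at any angle, so feel for it: turn the wrench until the socket drops right down over the square. Leave the other two wrenches hanging and do not disturb the other things on the bench.

Things in the scene. Friction and masses are not known exactly. Their poses are not given: they have to be found in the camera images.
- wrench_22: T-wrench 140 mm tall, hung upright: black cross handle 22 mm thick (x), 58 long (y), 40 tall (z 100 to 140); round shank 12 mm across; at the foot a steel socket 22 mm square outside, 30 tall, its square hole 12 mm across, 18 deep, open below, sides along x and y. Origin: centre of the socket's mouth, z up. About 0.25 kg. The three hang in any order; sockets and handle lengths differ.
- wrench_28: T-wrench 140 mm tall, hung upright: black cross handle 22 mm thick (x), 70 long (y), 40 tall (z 100 to 140); round shank 12 mm across; at the foot a steel socket 28 mm square outside, 30 tall, its square hole 18 mm across, 18 deep, open below, sides along x and y. Origin: centre of the socket's mouth, z up. About 0.25 kg. The three hang in any order; sockets and handle lengths differ.
- wrench_35: T-wrench 140 mm tall, hung upright: black cross handle 22 mm thick (x), 82 long (y), 40 tall (z 100 to 140); round shank 12 mm across; at the foot a steel socket 35 mm square outside, 30 tall, its square hole 25 mm across, 18 deep, open below, sides along x and y. Origin: centre of the socket's mouth, z up. About 0.25 kg. The three hang in any order; sockets and handle lengths differ.
- rack: Blue fixed rack, 143 mm high. Origin: on the bench under the middle hook. Hooks at y -95, 0, 95 mm, each two 8 mm prongs 18 mm apart pointing to -x, their tops 135 mm up; a shank hangs between them at x = 0, the handle lies on them. Prong ends, at x -22, turn up 8 mm. Cross bar at x 53. Sockets cannot pass up between prongs: lift a wrench 10 to 60 mm, then draw it 45 mm or more to -x.
- head: Aluminium cylinder head, fixed to the bench, flange 180 (x) x 220 (y) mm, top face 85 mm up with two 12 mm high saddles near its -y end, 90 mm from the plug. Origin: centre of its underside.
- plug_seat (a point): On the axis of the fixed brass plug on the head's top, on the flat collar (44 mm across) under its square, 89 mm above the bench: where the socket's mouth is when fully home. The square is 16 mm across flats and stands 14 mm above this point (top 3 mm narrowed to 13.6). Its angle is unknown and NOT given by this point (axes as the head's); the socket drops on within about 7 degrees of it.
- bin: Red plastic open bin, 100 x 120 x 70 mm, loose bystander. Origin: centre of its underside.
- oil: Grey plastic oil bottle, 60 mm across, 160 mm tall, standing, loose bystander. Origin: centre of its underside.
- valve_guide: Steel flanged bush, flange 60 mm across, 50 mm tall, standing, loose bystander. Origin: centre of its underside.
Mind the look-alikes: they are no part of the job. Leave any green look-alike of the wrench_28 alone.

How it is judged:
By the outcome, as a careful person would: the job done as asked, in the order asked, and still so for the second after the job is handed in, with the robot touching nothing.
It also fails if it takes over 64 s, if anything falls off the work surface, if the arm or the gripper's body presses on something with over 40 N, if the wrist force passes 120 N, or if a joint passes its speed limit or range.

## Robot

A 6-joint arm with a two-finger parallel gripper is mounted at the origin on the work surface. World frame = base frame: x ahead of the robot, y to its left, z up, the work surface at z = 0. Lengths are in m, angles in rad, forces in N, time in s.
With the tool pointing down it reaches from about 0.35 to 0.975 m from the base axis. Payload 4.9 kg.
Tool frame: the origin (TCP) lies at the very end of the fingers, on their centre line; the grasp point (between the pads) lies ctrl.grip_point_offset behind it (ctrl.grip_point_offset is the distance from the TCP to the grasp point, in m); z points along the fingers, y is the direction in which the jaws open and shut (so a half turn about z gives the same grasp; the last joint's range is limited). The gripper opens to 85 mm and grips with 20 to 120 N. Pads are 22 mm wide; open, the fingers measure 114 mm over their backs; the gripper's body (76 mm by 85 mm) begins 54 mm behind the grasp point. The pads swing forward as they close: fully open they stand 13 mm farther back than shut.
Start: joints at [1.029, 0.053, 1.613, -0, 1.476, -0.119], TCP at [0.256, 0.57, 0.231] pointing down, gripper open.
Joint ranges: [-3.01, 3.01], [-1.01, 2.22], [0.06, 2.58], [-1.02, 4.17], [0.09, 2.62], [-3.14, 3.14]. Speed limits (rad/s): [2.57, 2.57, 3.14, 3.14, 3.14, 3.14].

## Interface

Orientations are given as a rotation vector (axis times angle).
In Python, from station import ctrl gives the robot as it stands. The module is installed in compiled form; this text tells all that it offers.
- The arm moves only by the shell command python3 -m creep 'ROWS' [FORCE]. ROWS is JSON, a list of rows, each a list of 5 numbers: the closure in counts, from 0 (fully open) to 255 (shut), then the shift along the tool's x, y, z in mm, then the turn about the tool's z in rad. A call has 1 to 12 rows; each row is the pose to reach, as a shift and turn from the pose commanded when the call began, along the tool's axes at that moment; what a row does not reach only later rows make up. A row lasts 1/12 s, in which the tool goes at most 41.7 mm and 7.16 degrees, less where a joint would pass 70% of its speed; a pose out of reach is approached as far as the arm can. A call with a gripper value outside its range is refused whole. The fingers move at their own pace and stop on an object; FORCE is the grip in N (left out, the last holds). Time passes only in rows, so rows that repeat a pose let the fingers close. It gives the time, the measured TCP pose, the force and the opening at its end, in the units of the state.
- ctrl.get_obs(): the state, without advancing time (a new reading comes with each control period).
- ctrl.get_image(name): name is "scene" or "top" or "wrist"; returns the picture (384x512x3 uint8, red, green, blue); there is no depth.
- ctrl.calibration(name): a dict with "fx", "fy", "cx", "cy" (pixels), "k1" (the pictures are not rectified: a ray, as slopes to the right and down, at radius r is drawn at 1 + k1 r^2 times it, then the intrinsics apply), "R" (3x3) and "t" (3): a world point X has camera coordinates R X + t. Camera axes: x right, y down, z forward; pixel columns grow to the right and rows downward; lengths in m; the calibration is good to about 2 mm. A picture is of the moment at which its call begins: read the wrist's pose just before it. calibration takes no time and is no camera call; for the wrist camera it gives the pose at the moment of the call.
- ctrl.finish_job(): hands the job in, once; it reports no verdict.
Trained networks look in the newest picture that a camera, given by its name, has taken for a name from the list of things; names that differ only in an ending like _2 or _b are one class to them, and where a whole thing is asked for, a point or a joint stands for the part that bears it (a point fixed in the world has none). Each returns a list of dicts, best first, with "conf" (0 to 1); they miss things now and then, are a little off and sometimes report something else, mostly with a low value. They report only what shows in the picture. A call takes as long as a camera call. They do not tell look-alikes from the thing itself.
- ctrl.boxes_of(camera, label): "rect" ([left, top, width, height] in pixels, round what is visible of it).
- ctrl.outline_of(camera, label): "mask" (384x512 bool, what is visible of it) and "rect" ([left, top, width, height] in pixels, round what is visible of it).
The state is a dict: "t": time; "q": joint angles; "dq": joint speeds; "effort": joint torques, N m; "tool_pos": TCP position; "tool_rot": TCP orientation; "contact_force": force on the tool from outside, world axes, zero at the start; "wrist_torque": the same for the moment, N m; "opening": finger opening in m.
Only numpy, scipy, OpenCV 4.12 (cv2) and the standard library are available. Lean on these libraries where they do the work, as an engineer would, in place of code of your own. Each camera call takes 0.05 s, during which the arm holds its last target. There are 200 camera calls.

## Working session

There is one attempt and no reset: what is moved stays moved. The work goes in short steps, Python scripts to look and compute and a shell command to move; the robot and the scene stay as the last step left them, time stands still between calls to the robot, and variables do not carry over. Pictures are saved under pics/ and viewed, about 8 in all and at most 12, crops included, and the job is handed in when it is done.

```bash
mkdir -p pics
python3 - <<'E'
from station import ctrl
import cv2,numpy as np
o=ctrl.get_obs();print(o['t'],o['tool_pos'],o['tool_rot'],o['opening'],ctrl.grip_point_offset)
ims=[ctrl.get_image(n) for n in("scene","top")]
for n,i in zip(("scene","top"),ims):
    cv2.imwrite(f'pics/{n}0.png',i[:,:,::-1])
    c=ctrl.calibration(n);print(n,{k:np.round(v,3).tolist() for k,v in c.items()})
cv2.imwrite('pics/both0.png',cv2.resize(np.vstack(ims)[:,:,::-1],None,fx=.78,fy=.78))
for n in("scene","top"):
  for l in("wrench_28","wrench_22","wrench_35","rack","head","plug_seat"):
    try: print(n,l,[(r['rect'],round(r['conf'],2)) for r in ctrl.boxes_of(n,l)][:4])
    except Exception as e: print(l,e)
E
```

```text
0.0 [0.25611872 0.56942571 0.23005509] [-0.65898318 -3.07101404  0.0031206 ] 0.08521459379962015 0.0187
scene {'fx': 437.096, 'fy': 437.096, 'cx': 254.453, 'cy': 193.839, 'k1': 0.004, 'R': [[0.552, 0.834, -0.014], [0.712, -0.479, -0.513], [-0.435, 0.273, -0.858]], 't': [-0.312, -0.392, 1.261]}
top {'fx': 405.897, 'fy': 405.897, 'cx': 260.403, 'cy': 194.206, 'k1': -0.115, 'R': [[0.025, -1.0, -0.002], [-0.986, -0.024, -0.164], [0.164, 0.006, -0.986]], 't': [-0.023, 0.582, 0.933]}
scene wrench_28 [([104.6, 144.6, 38.9, 51.2], 0.96), ([97.6, 208.0, 44.1, 38.8], 0.92), ([197.3, 168.9, 34.2, 38.6], 0.6), ([145.1, 183.7, 43.4, 42.6], 0.6)]
scene wrench_22 [([104.6, 144.6, 38.9, 51.2], 0.96), ([97.6, 208.0, 44.1, 38.8], 0.92), ([197.3, 168.9, 34.2, 38.6], 0.6), ([145.1, 183.7, 43.4, 42.6], 0.6)]
scene wrench_35 [([104.6, 144.6, 38.9, 51.2], 0.96), ([97.6, 208.0, 44.1, 38.8], 0.92), ([197.3, 168.9, 34.2, 38.6], 0.6), ([145.1, 183.7, 43.4, 42.6], 0.6)]
scene rack [([111.1, 187.8, 148.9, 107.5], 0.62), ([246.4, 96.2, 109.6, 92.9], 0.33)]
scene head [([248.9, 95.3, 110.5, 97.2], 0.97), ([145.4, 185.4, 44.9, 42.8], 0.29)]
scene plug_seat [([248.3, 94.4, 105.9, 97.8], 0.72)]
top wrench_28 [([323.8, 189.6, 40.4, 25.4], 0.93), ([338.9, 265.2, 25.6, 31.9], 0.76), ([287.4, 188.0, 26.4, 21.8], 0.6), ([366.2, 200.2, 38.1, 20.8], 0.56)]
top wrench_22 [([323.8, 189.6, 40.4, 25.4], 0.93), ([338.9, 265.2, 25.6, 31.9], 0.76), ([287.4, 188.0, 26.4, 21.8], 0.6), ([366.2, 200.2, 38.1, 20.8], 0.56)]
top wrench_35 [([323.8, 189.6, 40.4, 25.4], 0.93), ([338.9, 265.2, 25.6, 31.9], 0.76), ([287.4, 188.0, 26.4, 21.8], 0.6), ([366.2, 200.2, 38.1, 20.8], 0.56)]
top rack [([274.6, 170.9, 128.2, 63.7], 0.91)]
top head [([134.4, 176.5, 105.7, 89.6], 0.7)]
top plug_seat [([135.2, 175.9, 103.8, 89.6], 0.87)]
```

View pics/scene0.png

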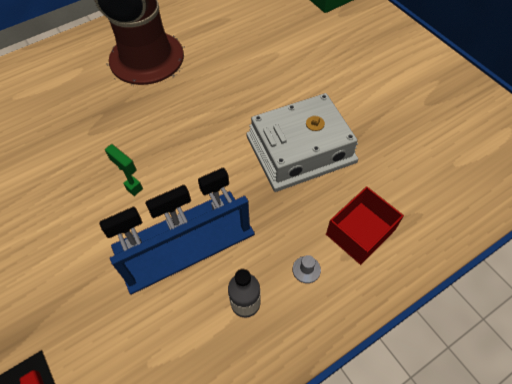

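View pics/top0.png

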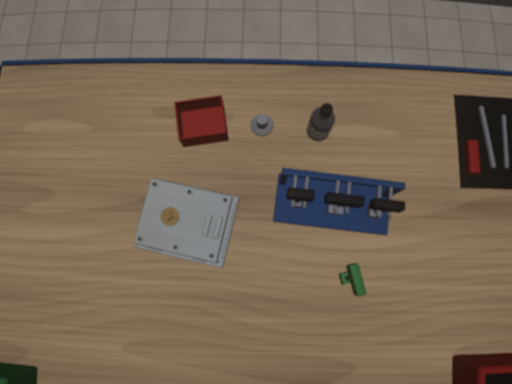

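The scene holds three hanging black wrenches (scene: about (214,181), (168,201), (121,221); top: (301,195), (344,200), (387,206)). There is a fallen green look-alike at scene (124,168) / top (354,279). The brass plug is at scene (315,123) / top (170,216). Next I measure handle lengths and positions.

```bash
cat > h.py <<'E'
from station import ctrl
import cv2,numpy as np
from scipy.spatial.transform import Rotation as Ro
def ray(c,uv):
    K=np.array([[c['fx'],0,c['cx']],[0,c['fy'],c['cy']],[0,0,1.]])
    p=cv2.undistortPoints(np.float64(uv).reshape(-1,1,2),K,np.array([c['k1'],0,0,0.]))[:,0]
    R=np.array(c['R']);t=np.array(c['t'])
    return -R.T@t,np.c_[p,np.ones(len(p))]@R
def onz(c,uv,z):
    o,d=ray(c,uv);return o+d*((z-o[2])/d[:,2])[:,None]
def proj(c,X):
    Y=np.atleast_2d(X)@np.array(c['R']).T+np.array(c['t']);s=Y[:,:2]/Y[:,2:]
    s=s*(1+c['k1']*(s**2).sum(1))[:,None]
    return s*[c['fx'],c['fy']]+[c['cx'],c['cy']]
E
python3 - <<'E'
from h import *
for n in("top","scene"):
    c=ctrl.calibration(n);im=cv2.imread(f'pics/{n}0.png').astype(int)
    for w in ([(301,195),(344,200),(387,206)] if n=="top" else [(214,181),(168,201),(121,221)]):
        m=(im.max(2)<60).astype(np.uint8)
        k,l,s,ce=cv2.connectedComponentsWithStats(m)
        pts=np.argwhere(l==l[w[1],w[0]])[:,::-1]
        X=onz(c,pts,.165)[:,:2]
        (cx,cy),(a,b),ang=cv2.minAreaRect((X*1e3).astype(np.float32))
        d=np.linalg.svd(X-X.mean(0))[2][0]
        print(n,w,len(pts),round(cx),round(cy),round(a),round(b),round(ang),X.mean(0).round(3),np.degrees(np.arctan2(d[1],d[0])).round(1))
    m=((im[:,:,2]-im[:,:,0]>80)&(im[:,:,1]>90)).astype(np.uint8)
    w=(170,216) if n=="top" else (315,123)
    r=np.zeros_like(m);r[w[1]-12:w[1]+13,w[0]-14:w[0]+15]=1
    pts=np.argwhere((m*r)>0)[:,::-1];print('plug',len(pts),pts.min(0),pts.max(0),onz(c,[(pts.min(0)+pts.max(0))/2],.089))
c=ctrl.calibration('wrist');print({k:np.round(v,3).tolist() for k,v in c.items()})
a=cv2.imread('pics/scene0.png')[135:275,85:265];cv2.imwrite('pics/crop1.png',cv2.resize(a,None,fx=4,fy=4,interpolation=3))
E
```

```text
top (301, 195) 334 563 -93 58 29 84 [ 0.564 -0.093] -93.7
top (344, 200) 474 555 -187 86 27 85 [ 0.555 -0.187] -94.6
top (387, 206) 415 546 -275 36 85 10 [ 0.545 -0.276] -88.7Traceback (most recent call last):
  File "<stdin>", line 15, in <module>
    return umr_minimum(a, axis, None, out, keepdims, initial, where)
ValueError: zero-size array to reduction operation minimum which has no identity
```

Run:
```python
from h import *
for n in("top","scene"):
    c=ctrl.calibration(n);im=cv2.imread(f'pics/{n}0.png').astype(int)
    if n=='scene':
      for w in [(214,181),(168,201),(121,221)]:
        m=(im.max(2)<60).astype(np.uint8)
        k,l,s,ce=cv2.connectedComponentsWithStats(m)
        pts=np.argwhere(l==l[w[1],w[0]])[:,::-1]
        X=onz(c,pts,.155)[:,:2]
        (cx,cy),(a,b),ang=cv2.minAreaRect((X*1e3).astype(np.float32))
        print(n,w,len(pts),round(cx),round(cy),round(a),round(b),round(ang))
    w=(170,216) if n=="top" else (315,123)
    print(im[w[1],w[0]-8:w[0]+9].tolist())
    r=np.zeros(im.shape[:2]);r[w[1]-14:w[1]+15,w[0]-16:w[0]+17]=1
    pts=np.argwhere(((im[:,:,2]-im[:,:,0]>40)*r)>0)[:,::-1];print('plug',len(pts),pts.min(0),pts.max(0),onz(c,[(pts.min(0)+pts.max(0))/2],.089))
c=ctrl.calibration('wrist');print({k:np.round(v,3).tolist() for k,v in c.items()})
a=cv2.imread('pics/scene0.png')[135:275,85:265];cv2.imwrite('pics/crop1.png',cv2.resize(a,None,fx=4,fy=4,interpolation=3))
```

```text
[[63, 100, 121], [61, 99, 120], [61, 99, 119], [63, 99, 119], [62, 98, 117], [61, 97, 117], [62, 98, 117], [62, 96, 116], [59, 94, 114], [56, 88, 107], [52, 80, 98], [54, 83, 100], [61, 94, 113], [64, 100, 121], [64, 101, 122], [63, 100, 120], [82, 103, 117]]
plug 228 [161 208] [177 224] [[0.51911058 0.2012003  0.089     ]]
scene (214, 181) 557 580 -94 61 72 84
scene (168, 201) 840 571 -189 82 73 84
scene (121, 221) 793 562 -285 71 73 84
[[40, 111, 157], [42, 112, 156], [42, 113, 158], [39, 108, 151], [21, 58, 83], [17, 45, 62], [18, 45, 64], [17, 44, 64], [19, 51, 71], [21, 54, 78], [21, 57, 81], [24, 64, 92], [39, 103, 145], [42, 109, 153], [40, 109, 153], [40, 110, 154], [41, 109, 154]]
plug 231 [306 115] [324 130] [[0.51783632 0.20132884 0.089     ]]
{'fx': 298.368, 'fy': 298.368, 'cx': 254.721, 'cy': 192.336, 'k1': -0.023, 'R': [[0.411, 0.912, -0.0], [0.861, -0.388, 0.327], [0.298, -0.135, -0.945]], 't': [-0.624, -0.041, 0.381]}
```

View pics/crop1.png

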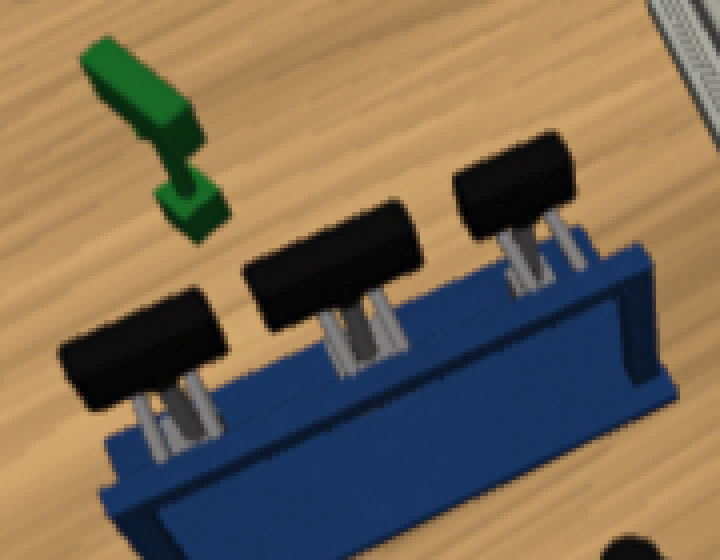

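Handle lengths measure about 60, 83 and 70 mm. So wrench_28 is the one nearest -y, scene (121,221) / top (387,206), black. It is also the only one whose 18 mm hole fits the 16 mm plug. On the way to it I look at the plug from close by.

```bash
cat >> h.py <<'E'
def go(x,y,z,yaw=None):
    o=ctrl.get_obs();R=Ro.from_rotvec(o['tool_rot']).as_matrix()
    d=R.T@(np.array([x,y,z])-o['tool_pos'])*1e3
    cur=np.degrees(np.arctan2(R[1,1],R[0,1]));t=0
    if yaw is not None: t=-np.radians((yaw-cur+90)%180-90)
    print('t',round(o['t'],2),'pos',o['tool_pos'].round(4),'yaw',cur.round(1),'tilt z',R[:,2].round(3),'q',o['q'].round(2),'SHIFT',d.round(1),'TURN',round(t,3),'steps',np.ceil(np.linalg.norm(d)/41.7),np.ceil(abs(np.degrees(t))/7.16))
E
python3 -c "
from h import *
go(.43,.2,.33)"
```

```text
t 0.7 pos [0.2564 0.57   0.2313] yaw 65.8 tilt z [ 0.  0. -1.] q [ 1.03  0.05  1.61 -0.    1.48 -0.12] SHIFT [-310.1 -266.2  -98.7] TURN 0 steps 11.0 0.0
```

```bash
python3 -m creep '[[0,-30,-26,-40,0.1],[0,-60,-52,-60,0.2],[0,-90,-78,-80,0.3],[0,-120,-104,-98,0.4],[0,-150,-130,-98,0.5],[0,-180,-156,-98,0.6],[0,-210,-182,-98,0.7],[0,-240,-208,-98,0.7],[0,-270,-234,-98,0.7],[0,-300,-258,-98,0.7],[0,-310,-266,-98,0.7],[0,-310,-266,-98,0.7]]'
python3 - <<'E'
from h import *
go(.53,-.28,.29,-5.5)
c=ctrl.calibration('wrist');im=ctrl.get_image('wrist')
p=proj(c,[[.518,.201,.103]])[0];print(p)
np.save('pics/w1.npy',im)
cv2.imwrite('pics/w1.png',im[:,:,::-1])
u,v=p.astype(int);a=im[max(v-60,0):v+60,max(u-80,0):u+80,::-1];cv2.imwrite('pics/w1c.png',cv2.resize(a,None,fx=5,fy=5,interpolation=2))
E
```

```text
t: 1.7
tool_pos: [0.4314, 0.197, 0.3294]
tool_rot: [1.68, 2.654, -0.001]
contact_force: [-0.9, 0.4, 0.2]
opening: 0.0856
t 1.7 pos [0.4314 0.197  0.3294] yaw 25.3 tilt z [ 0.001 -0.001 -1.   ] q [ 0.27 -0.36  1.82 -0.    1.68 -0.17] SHIFT [-473.3 -115.    40. ] TURN 0.538 steps 12.0 5.0
[316.86832869 184.99216266]
```

View pics/w1c.png

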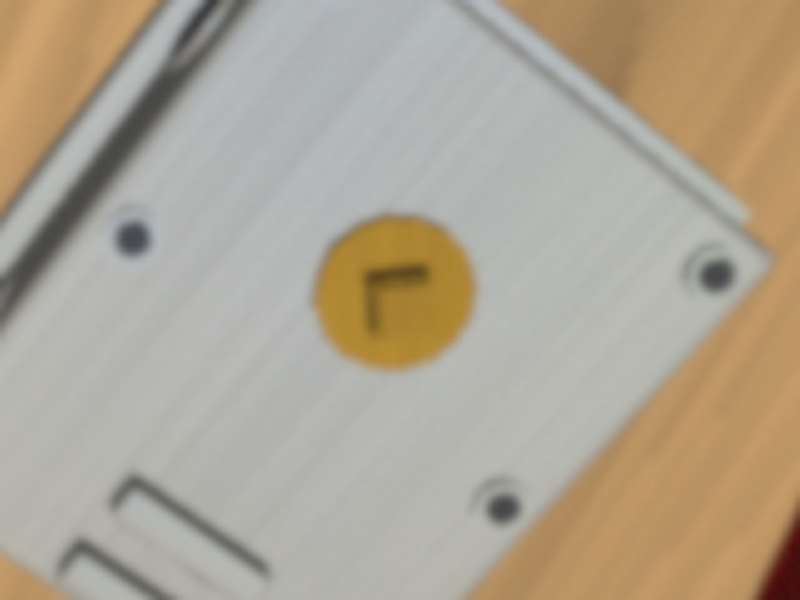

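The crop shows the collar centred at about crop (394,291). The square's edges show as a dark L, from (367,273) to (428,265) and from (367,273) to (376,334).

```bash
cat > m.py <<'E'
from h import *
import pickle
E
python3 - <<'E'
from h import *
c=ctrl.calibration('wrist')
px=lambda q:np.array(q)/5.+[236,124]
print('collar',onz(c,px([[394,291.5]]),.089))
for z in(.089,.103):
    X=onz(c,px([[367,273],[428,265],[376,334]]),z)
    for k in(1,2):
        d=X[k]-X[0];print(z,np.degrees(np.arctan2(d[1],d[0])),np.linalg.norm(d))
im=np.load('pics/w1.npy').astype(int)
m=((im[:,:,0]-im[:,:,2]>70)).astype(np.uint8)
r=np.zeros_like(m);r[160:205,290:345]=1
cs,_=cv2.findContours(m*r,cv2.RETR_EXTERNAL,cv2.CHAIN_APPROX_NONE)
e=cv2.fitEllipse(max(cs,key=len));print(e,onz(c,[e[0]],.089))
E
```

```text
collar [[0.5173387  0.20262499 0.089     ]]
0.089 33.24002694893337 0.016347021260909603
0.089 -53.20736900049673 0.017588919888531607
0.103 33.24002694893358 0.015749267044732864
0.103 -53.207369000497124 0.016945753720606766
((314.649169921875, 182.19830322265625), (28.56218147277832, 30.617847442626953), 65.42448425292969) [[0.51708553 0.20266299 0.089     ]]
```

```bash
python3 -m creep '[[0,-40,-10,0,0.1],[0,-80,-20,0,0.2],[0,-120,-29,0,0.3],[0,-160,-39,0,0.4],[0,-200,-49,0,0.5],[0,-240,-58,10,0.538],[0,-280,-68,20,0.538],[0,-320,-78,30,0.538],[0,-360,-88,40,0.538],[0,-400,-98,40,0.538],[0,-437,-106,40,0.538],[0,-473,-115,40,0.538]]'
python3 -m creep '[[0,0,0,0,0],[0,0,0,0,0]]'
python3 - <<'E'
from h import *
go(.546,-.284,.15,-5.5)
c=ctrl.calibration('wrist');im=ctrl.get_image('wrist')
np.save('pics/w2.npy',im)
cv2.imwrite('pics/w2.png',im[:,:,::-1])
print(proj(c,[[.546,-.284,.175]]))
E
```

```text
t: 2.75
tool_pos: [0.5321, -0.2766, 0.2888]
tool_rot: [-2.317, -2.12, -0.001]
contact_force: [0.6, 0.8, 0.9]
opening: 0.0854
t: 2.92
tool_pos: [0.5319, -0.2762, 0.2885]
tool_rot: [-2.319, -2.117, -0.0]
contact_force: [-0.1, 0.7, 0.1]
opening: 0.0855
t 2.92 pos [ 0.5319 -0.2762  0.2885] yaw -5.2 tilt z [-0.001  0.001 -1.   ] q [-0.6  -0.03  1.61  0.    1.57 -0.51] SHIFT [ -6.7  14.9 138.5] TURN 0.005 steps 4.0 1.0
[[271.9429467  194.74192614]]
```

View pics/w2.png

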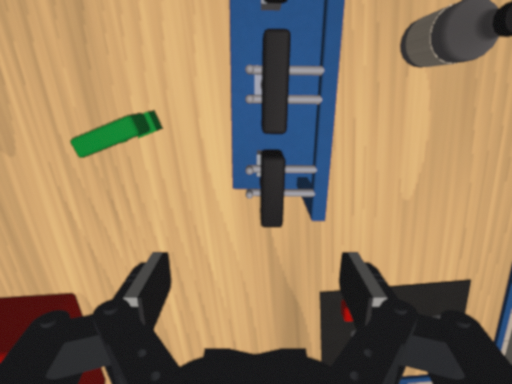

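The picture shows wrench_28 at the -y end of the rack, its handle spanning u 260–284, v 150–227. The longer wrench_35 is next to it. The handles lie straight across the jaws' direction.

Run:
```python
from h import *
c=ctrl.calibration('wrist');im=np.load('pics/w2.npy').astype(int)
m=(im.max(2)<60).astype(np.uint8)
k,l,s,ce=cv2.connectedComponentsWithStats(m,connectivity=4)
for w in((272,190),(276,80)):
    i=l[w[1],w[0]];print(s[i]);pts=np.argwhere(l==i)[:,::-1]
    (cx,cy),(a,b),ang=cv2.minAreaRect((onz(c,pts,.175)[:,:2]*1e3).astype(np.float32));print(cx,cy,a,b,ang)
# model fit: project the handle box for guesses
def box(x,y,yaw):
    R=Ro.from_euler('z',yaw,degrees=True).as_matrix()
    P=np.array([[i,j,k] for i in(-.011,.011) for j in(-.035,.035) for k in(.135,.175)])@R.T+[x,y,0]
    M=np.zeros((384,512),np.uint8);cv2.fillConvexPoly(M,cv2.convexHull(proj(c,P).round().astype(np.int32)),1);return M
T=(l==l[190,272]).astype(np.uint8)
best=max(((lambda M:(M&T).sum()/(M|T).sum())(box(x/1e3,y/1e3,w)),x,y,w) for x in range(535,565,1) for y in range(-300,-265,1) for w in(-8,-7,-6,-5,-4,-3))
print(best)
```

```text
[ 260  150   25   76 1639]
546.1725463867188 -277.6432189941406 71.56725311279297 21.17990493774414 85.15351104736328
[ 262   29   28  104 2620]
555.199951171875 -187.58627319335938 78.78152465820312 20.759153366088867 84.1534652709961
(np.float64(0.8014669926650366), 546, -282, -4)
```

```bash
python3 -m creep '[[0,-3.5,14.5,0,0],[0,-3.5,14.5,35,0],[0,-3.5,14.5,70,0],[0,-3.5,14.5,100,0],[0,-3.5,14.5,125,0],[0,-3.5,14.5,138,0],[0,-3.5,14.5,138,0]]' 60
python3 -m creep '[[255,0,0,0,0],[255,0,0,0,0],[255,0,0,0,0],[255,0,0,0,0],[255,0,0,0,0],[255,0,0,0,0],[255,0,0,0,0],[255,0,0,0,0]]'
python3 -c "
from h import *
go(.546,-.281,.15,-5)"
```

```text
t: 3.55
tool_pos: [0.5438, -0.2776, 0.1475]
tool_rot: [-2.312, -2.117, 0.002]
contact_force: [0.0, 0.1, -1.1]
opening: 0.0854
t: 4.22
tool_pos: [0.5463, -0.2813, 0.153]
tool_rot: [2.317, 2.117, 0.002]
contact_force: [1.9, 0.5, 6.7]
opening: 0.0208
t 4.22 pos [ 0.5463 -0.2813  0.153 ] yaw -5.2 tilt z [ 0.003 -0.001 -1.   ] q [-0.6   0.09  1.71  0.    1.34 -0.51] SHIFT [ 0.3 -0.3  3. ] TURN -0.003 steps 1.0 1.0
```

```bash
python3 -m creep '[[255,0,0,-8,0],[255,0,0,-16,0],[255,0,0,-25,0],[255,0,0,-35,0],[255,0,0,-35,0],[255,0,-15,-35,0],[255,0,-35,-35,0],[255,0,-60,-35,0],[255,0,-90,-35,0],[255,0,-110,-35,0],[255,0,-110,-35,0],[255,0,-110,-35,0]]'
python3 - <<'E'
from h import *
go(.44,.1,.33,35)
im=[ctrl.get_image(n) for n in('scene','wrist')]
cv2.imwrite('pics/s3.png',np.hstack([im[0][120:320,60:300],im[1][:,100:400][::1,::1][0:200*1,0:240]])[:,:,::-1])
for n,i in zip('sw',im): np.save(f'pics/{n}3.npy',i)
cv2.imwrite('pics/s3.png',cv2.resize(np.hstack([im[0],im[1]])[:,:,::-1],(800,300),interpolation=cv2.INTER_AREA))
E
```

```text
t: 5.22
tool_pos: [0.4353, -0.2709, 0.1864]
tool_rot: [2.32, 2.118, 0.001]
contact_force: [0.7, -0.5, -2.4]
opening: 0.0209
t 5.22 pos [ 0.4353 -0.2709  0.1864] yaw -5.2 tilt z [ 0.001 -0.    -1.   ] q [-0.7  -0.19  1.92  0.    1.41 -0.61] SHIFT [ 369.7  -29.  -143.7] TURN -0.702 steps 10.0 6.0
```

View pics/s3.png

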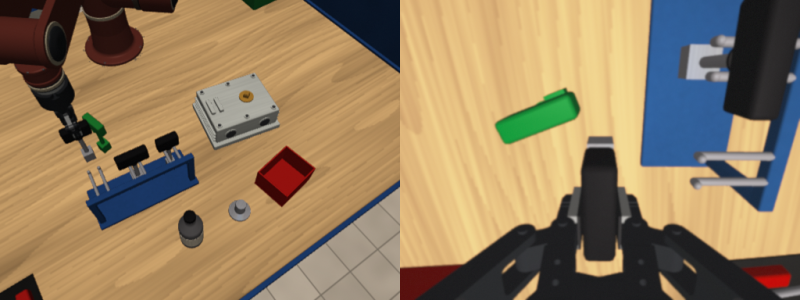

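The wrench is free of the rack and the other two still hang. Next I measure where the shank sits relative to the grip, from the ends of the handle in the wrist view.

```bash
python3 -m creep '[[255,0,0,-20,0],[255,0,0,-50,0],[255,0,0,-80,0],[255,0,0,-110,0],[255,30,-2,-140,-0.1],[255,70,-5,-143,-0.2],[255,110,-8,-143,-0.3],[255,150,-11,-143,-0.4],[255,190,-14,-143,-0.5],[255,230,-17,-143,-0.6],[255,270,-20,-143,-0.7],[255,300,-23,-143,-0.7]]' 
python3 -m creep '[[255,0,0,0,0],[255,0,0,0,0]]'
python3 - <<'E'
from h import *
go(.44,.1,.33,35)
c=ctrl.calibration('wrist');im=ctrl.get_image('wrist');np.save('pics/w4.npy',im)
g=im.astype(int).max(2)
print([ (v,int(g[v,250:265].mean())) for v in range(165,350,3)])
cv2.imwrite('pics/w4.png',cv2.resize(im[150:350,170:340,::-1],None,fx=3.0,fy=3.0,interpolation=2))
E
```

```text
t: 6.32
tool_pos: [0.4403, 0.0331, 0.3299]
tool_rot: [1.444, 2.79, 0.002]
contact_force: [0.9, 0.1, -2.5]
opening: 0.0207
t: 6.48
tool_pos: [0.4404, 0.0317, 0.3297]
tool_rot: [1.446, 2.789, -0.0]
contact_force: [0.4, 0.3, -2.6]
opening: 0.021
t 6.48 pos [0.4404 0.0317 0.3297] yaw 35.2 tilt z [ 0. -0. -1.] q [-0.1  -0.44  1.88 -0.    1.7  -0.71] SHIFT [56.  39.  -0.3] TURN 0.003 steps 2.0 1.0
[(165, 220), (168, 218), (171, 216), (174, 150), (177, 71), (180, 70), (183, 100), (186, 167), (189, 62), (192, 20), (195, 20), (198, 20), (201, 21), (204, 20), (207, 20), (210, 21), (213, 25), (216, 30), (219, 36), (222, 42), (225, 42), (228, 42), (231, 42), (234, 42), (237, 42), (240, 42), (243, 42), (246, 41), (249, 41), (252, 41), (255, 41), (258, 41), (261, 40), (264, 40), (267, 40), (270, 40), (273, 40), (276, 40), (279, 39), (282, 39), (285, 38), (288, 38), (291, 38), (294, 38), (297, 37), (300, 36), (303, 37), (306, 36), (309, 36), (312, 35), (315, 35), (318, 35), (321, 34), (324, 34), (327, 33), (330, 33), (333, 46), (336, 84), (339, 76), (342, 91), (345, 79), (348, 95)]
```

View pics/w4.png

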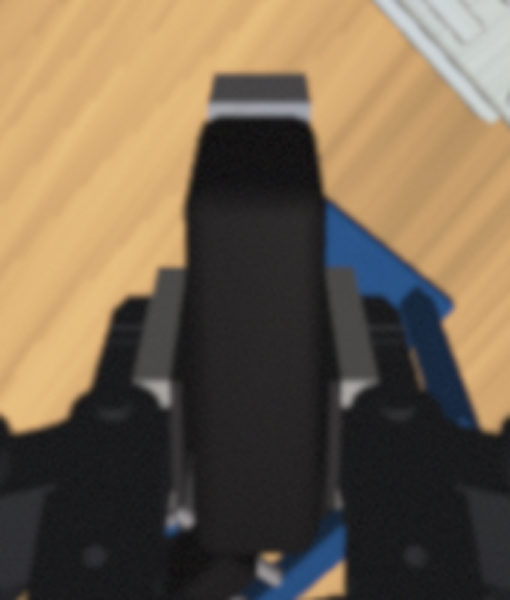

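The wrench hangs plumb in the grip. Its edges lie at image v ≈ 173.5 (socket mouth), 183.5 (socket top) and 333 (near end of the handle).

Run:
```python
from h import *
c=ctrl.calibration('wrist');o=ctrl.get_obs();R=Ro.from_rotvec(o['tool_rot']).as_matrix();p=o['tool_pos']
im=np.load('pics/w4.npy').astype(int);g=im.max(2)
for v in range(171,191):print(v,g[v,235:280:4])
for n,u,v,dz,off in(('mouth far',256,174,-.1165,.014),('socktop far',256,183.5,-.0865,.014),('handle bottom far',256,189,-.0165,.035),('handle top near',256,333,.0235,-.035),('mouth L',241,174.5,-.1165,0),('mouth R',272,174.5,-.1165,0)):
    X=onz(c,[[u,v]],p[2]+dz)[0];print(n,(R.T@(X-p)*1e3).round(1),'nominal',off*1e3)
go(.5171,.2024,.28,35)
```

```text
171 [217 225 228 225 219 218 216 212 202 212 217 216]
172 [219 226 225 222 215 216 212 206 199 212 216 216]
173 [222 225 212 206 197 198 192 187 182 199 217 216]
174 [224 223 164 159 152 153 150 145 142 170 216 217]
175 [225 221 108 105 103 103 102  99  98 137 216 217]
176 [225 219  79  76  75  76  75  75  75 115 216 218]
177 [225 217  73  71  71  72  71  71  70 104 216 220]
178 [225 214  72  71  71  72  72  70  71  96 216 220]
179 [225 210  71  72  72  71  71  70  71  90 216 221]
180 [226 200  71  71  72  71  73  72  71  84 217 222]
181 [227 187  72  72  72  72  72  71  71  81 217 222]
182 [227 176  77  78  77  78  77  78  77  83 217 221]
183 [228 172  99 100  98 100 100 102 101 101 217 220]
184 [227 177 135 134 132 136 136 136 138 136 218 219]
185 [227 186 161 160 158 162 162 163 164 163 219 219]
186 [226 190 166 164 165 169 168 168 170 172 220 218]
187 [224 190 150 146 149 150 150 152 153 170 219 218]
188 [224 182 113 107 109 110 109 112 116 157 218 218]
189 [223 158  66  60  63  62  61  63  66 125 218 217]
190 [221 114  31  29  29  30  27  29  31  81 215 216]
mouth far [ 12.5   0.4 116.5] nominal 14.0
socktop far [13.   0.3 86.5] nominal 14.0
handle bottom far [31.7  0.  16.5] nominal 35.0
handle top near [-32.   -0.1 -23.5] nominal -35.0
mouth L [ 12.1 -13.1 116.5] nominal 0.0
mouth R [ 12.   14.8 116.5] nominal 0.0
t 6.53 pos [0.4404 0.0306 0.3296] yaw 35.1 tilt z [ 0. -0. -1.] q [-0.1  -0.44  1.88 -0.    1.7  -0.71] SHIFT [ 96.6 161.5  49.5] TURN 0.001 steps 5.0 1.0
```

```bash
python3 -m creep '[[255,18,30,0,0],[255,36,60,0,0],[255,54,90,0,0],[255,72,120,20,0],[255,90,150,35,0],[255,97,161,45,0],[255,97,161,70,0],[255,97,161,90,0],[255,97,161,95,0],[255,97,161,95,0],[255,97,161,95,0]]'
python3 - <<'E'
from h import *
for i in range(3): ctrl.get_image('wrist');go(.5175+.0002,.2022+.0009,.2195,35)
c=ctrl.calibration('wrist');im=ctrl.get_image('wrist');s=ctrl.get_image('scene')
a=cv2.resize(im[130:250,180:330,::-1],(500,400),interpolation=2)
b=cv2.resize(s[70:190,240:330,::-1],(300,400),interpolation=2)
cv2.imwrite('pics/w5.png',np.hstack([a,b]))
print(proj(c,[[.5175,.2022,.103]]),proj(ctrl.calibration('scene'),[[.5175,.2022,.103],[.5175,.2022,.116]]),ctrl.get_obs()['contact_force'])
E
```

```text
t: 7.45
tool_pos: [0.517, 0.2009, 0.2349]
tool_rot: [1.454, 2.784, 0.0]
contact_force: [1.6, 0.2, -1.8]
opening: 0.021
t 7.5 pos [0.5174 0.2011 0.2359] yaw 34.9 tilt z [ 0.002  0.    -1.   ] q [ 0.24 -0.12  1.77 -0.    1.49 -0.37] SHIFT [ 1.5  1.3 16.4] TURN -0.002 steps 1.0 1.0
t 7.55 pos [0.5175 0.2013 0.2365] yaw 34.9 tilt z [ 0.003  0.001 -1.   ] q [ 0.24 -0.12  1.77 -0.    1.49 -0.37] SHIFT [ 1.4  1.1 17. ] TURN -0.002 steps 1.0 1.0
t 7.6 pos [0.5175 0.2015 0.2366] yaw 34.9 tilt z [ 0.003  0.001 -1.   ] q [ 0.24 -0.12  1.77 -0.    1.49 -0.37] SHIFT [ 1.2  1.1 17.1] TURN -0.002 steps 1.0 1.0
[[255.49764296 181.01171995]] [[315.85308029 118.25248298]
 [316.46402118 114.45943924]] [-0.23848035  0.16813399 -2.42006831]
```

View pics/w5.png

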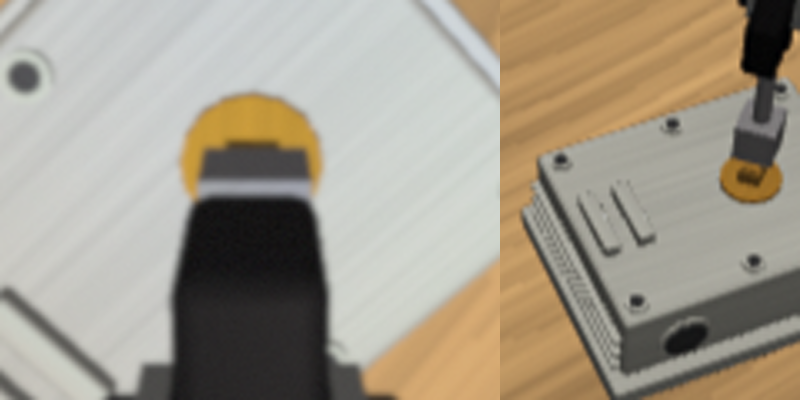

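The socket hangs just short of the plug; the collar's far edge shows at v≈157.7 and the mouth edge at v≈175. I work out the relative offset from these.

Run:
```python
from h import *
c=ctrl.calibration('wrist');o=ctrl.get_obs();R=Ro.from_rotvec(o['tool_rot']).as_matrix();p=o['tool_pos']
im=ctrl.get_image('wrist').astype(int);print(p)
print('yellow R-B at u=256', [(v,int((im[v,250:263,0]-im[v,250:263,2]).mean())) for v in range(152,182,1)])
for v in(163,166,169,172): print(v,[(u,int(im[v,u,0]-im[v,u,2])) for u in list(range(231,243))+list(range(270,282))])
f=lambda u,v,z:(R.T@(onz(c,[[u,v]],z)[0]-p)*1e3).round(1)
for v in(157,158,159): print('collar far',f(256,v,.089))
for v in(172.5,173.5): print('dark',f(256,v,.089),f(256,v,.103))
for v in(174,175,176): print('mouth',f(256,v,p[2]-.1165))
print('mouth L,R',f(180+201*.3,175.5,p[2]-.1165),f(180+311*.3,175.5,p[2]-.1165))
m=((im[:,:,0]-im[:,:,2]>70)).astype(np.uint8);m[:150]=0;m[176:]=0;m[:,:225]=0;m[:,285:]=0
cs,_=cv2.findContours(m,cv2.RETR_EXTERNAL,cv2.CHAIN_APPROX_NONE);q=max(cs,key=len)[:,0]
q=q[(q[:,1]<168)];X=np.array([f(u,v,.089) for u,v in q]);
# upper edge only: min v per u
e=np.array([[u,q[q[:,0]==u][:,1].min()-.5] for u in np.unique(q[:,0])]);X=np.array([f(u,v,.089) for u,v in e])
from scipy.optimize import least_squares
r=least_squares(lambda k:np.hypot(X[:,0]-k[0],X[:,1]-k[1])-22,[0,0],loss='soft_l1');print('collar centre in tool',r.x,r.cost,len(X))
```

```text
[0.51707118 0.20164219 0.23609384]
yellow R-B at u=256 [(152, -4), (153, -3), (154, -4), (155, -4), (156, -3), (157, 1), (158, 22), (159, 69), (160, 117), (161, 135), (162, 138), (163, 138), (164, 139), (165, 139), (166, 139), (167, 139), (168, 139), (169, 139), (170, 137), (171, 127), (172, 104), (173, 64), (174, 26), (175, 7), (176, 1), (177, 0), (178, 0), (179, 0), (180, 0), (181, 0)]
163 [(231, -2), (232, -2), (233, -2), (234, -1), (235, -3), (236, -3), (237, -3), (238, -3), (239, 1), (240, 10), (241, 30), (242, 62), (270, 17), (271, 5), (272, 1), (273, -1), (274, -2), (275, -2), (276, -2), (277, -1), (278, -1), (279, -2), (280, -2), (281, -1)]
166 [(231, -3), (232, -3), (233, -3), (234, -3), (235, -3), (236, -2), (237, 4), (238, 23), (239, 61), (240, 105), (241, 130), (242, 138), (270, 125), (271, 92), (272, 45), (273, 13), (274, 2), (275, -2), (276, -2), (277, -3), (278, -2), (279, -2), (280, -2), (281, -1)]
169 [(231, -2), (232, -2), (233, -2), (234, -1), (235, 6), (236, 29), (237, 71), (238, 114), (239, 136), (240, 137), (241, 139), (242, 139), (270, 136), (271, 135), (272, 125), (273, 94), (274, 46), (275, 13), (276, 2), (277, -1), (278, -1), (279, -1), (280, -1), (281, -1)]
172 [(231, -1), (232, -2), (233, 0), (234, 10), (235, 45), (236, 92), (237, 128), (238, 139), (239, 140), (240, 138), (241, 137), (242, 135), (270, 133), (271, 135), (272, 137), (273, 136), (274, 115), (275, 65), (276, 22), (277, 3), (278, -1), (279, -2), (280, -1), (281, -1)]
collar far [ 21.4   0.5 147.1]
collar far [ 20.4   0.5 147.1]
collar far [ 19.4   0.5 147.1]
dark [  5.5   0.6 147.1] [  9.4   0.5 133.1]
dark [  4.5   0.6 147.1] [  8.4   0.5 133.1]
mouth [ 12.5   0.4 116.5]
mouth [ 11.6   0.4 116.5]
mouth [ 10.7   0.4 116.5]
mouth L,R [ 11.2 -13.7 116.5] [ 11.1  16.  116.5]
collar centre in tool [-2.34922841 -0.25688909] 1.3569819685468814 34
```

```bash
python3 -m creep '[[255,-0.9,-1.2,0,0],[255,-0.9,-1.2,5,0],[255,-0.9,-1.2,10,0],[255,-0.9,-1.2,13,0],[255,-0.9,-1.2,15,0],[255,-0.9,-1.2,17,0],[255,-0.9,-1.2,18,0],[255,-0.9,-1.2,19,0],[255,-0.9,-1.2,20,0],[255,-0.9,-1.2,20,0]]' 
python3 -c "
from h import *
go(.5171,.2024,.2055,35);o=ctrl.get_obs();print(o['contact_force'],o['wrist_torque'])"
```

```text
t: 8.58
tool_pos: [0.5161, 0.2004, 0.2173]
tool_rot: [1.451, 2.785, 0.001]
contact_force: [-4.2, -1.1, 8.9]
opening: 0.0207
t 8.58 pos [0.5161 0.2004 0.2173] yaw 35.0 tilt z [ 0.001 -0.    -1.   ] q [ 0.24 -0.11  1.8  -0.    1.45 -0.37] SHIFT [ 1.1  2.  11.8] TURN -0.001 steps 1.0 1.0
[-4.18722788 -1.10007736  8.90785136] [-0.40373521  1.17998277  0.00224801]
```

```bash
python3 -m creep '[[255,0,-0.4,0,0],[255,0.1,-0.8,0,0],[255,0.2,-1.2,1,0],[255,0.2,-1.2,2,0],[255,0.2,-1.2,2,0]]' 
python3 -c "
from h import *
go(.5171,.2024,.2055,35);o=ctrl.get_obs();print(o['contact_force'],o['wrist_torque'])"
```

```text
t: 9.0
tool_pos: [0.5157, 0.2001, 0.2138]
tool_rot: [1.451, 2.784, 0.004]
contact_force: [1.7, 0.9, -2.1]
opening: 0.0211
t 9.0 pos [0.5157 0.2001 0.2138] yaw 35.0 tilt z [ 0.003  0.001 -1.   ] q [ 0.24 -0.11  1.8   0.    1.45 -0.37] SHIFT [1.1 2.4 8.3] TURN -0.001 steps 1.0 1.0
[ 1.72270158  0.86498009 -2.06071225] [ 0.30573814 -0.44798681  0.05292774]
```

```bash
python3 -m creep '[[255,0,0,1,0],[255,0,0,2,0],[255,0,0,3,0],[255,0,0,4,0],[255,0,0,4,0]]' 
python3 -c "
from h import *
go(.5171,.2024,.2055,35);o=ctrl.get_obs();print(o['contact_force'],o['wrist_torque'])"
```

```text
t: 9.42
tool_pos: [0.5153, 0.2002, 0.2084]
tool_rot: [1.451, 2.785, 0.003]
contact_force: [3.6, 3.1, -1.3]
opening: 0.0205
t 9.42 pos [0.5153 0.2002 0.2084] yaw 34.9 tilt z [ 0.002  0.001 -1.   ] q [ 0.24 -0.11  1.81  0.    1.44 -0.37] SHIFT [0.8 2.7 2.9] TURN -0.001 steps 1.0 1.0
[ 3.55244043  3.13963105 -1.27298789] [ 0.77377331 -1.11071686 -0.03973799]
```

```bash
python3 -m creep '[[255,0,0.5,1,0],[255,0,0.5,2,0],[255,0,0.5,3,0],[255,0,0.5,3.5,0],[255,0,0.5,3.5,0]]' 
python3 -c "
from h import *
go(.5171,.2024,.2055,35);o=ctrl.get_obs();print(o['contact_force'],o['wrist_torque'])"
```

```text
t: 9.83
tool_pos: [0.5159, 0.2004, 0.2072]
tool_rot: [1.451, 2.785, 0.003]
contact_force: [0.8, 1.3, 8.0]
opening: 0.0209
t 9.83 pos [0.5159 0.2004 0.2072] yaw 35.0 tilt z [ 0.002  0.001 -1.   ] q [ 0.24 -0.1   1.81  0.    1.44 -0.37] SHIFT [0.9 2.1 1.7] TURN -0.001 steps 1.0 1.0
[0.76361779 1.33501721 8.01672269] [ 0.48224486 -0.36308096  0.03395671]
```

```bash
python3 -m creep '[[255,0,0,1,0],[255,0,0,2,0],[255,0,0,2,0],[255,0,0,2,0]]'
python3 - <<'E'
from h import *
go(.5171,.2024,.2055,35);o=ctrl.get_obs();print(o['contact_force'],o['wrist_torque'])
s=ctrl.get_image('scene');c=ctrl.calibration('wrist');im=ctrl.get_image('wrist')
a=cv2.resize(im[130:250,180:330,::-1],(500,400),interpolation=2)
b=cv2.resize(s[70:160,275:343,::-1],(300,400),interpolation=2)
cv2.imwrite('pics/w6.png',np.hstack([a,b]))
E
```

```text
t: 10.17
tool_pos: [0.5162, 0.2005, 0.2071]
tool_rot: [1.45, 2.784, 0.004]
contact_force: [-0.7, 1.9, 14.0]
opening: 0.0208
t 10.17 pos [0.5162 0.2005 0.2071] yaw 35.0 tilt z [ 0.003  0.001 -1.   ] q [ 0.24 -0.1   1.81  0.    1.43 -0.37] SHIFT [1.1 1.8 1.6] TURN -0.001 steps 1.0 1.0
[-0.67196801  1.8670423  13.98104348] [ 0.31481704  0.32096811 -0.03862206]
```

View pics/w6.png

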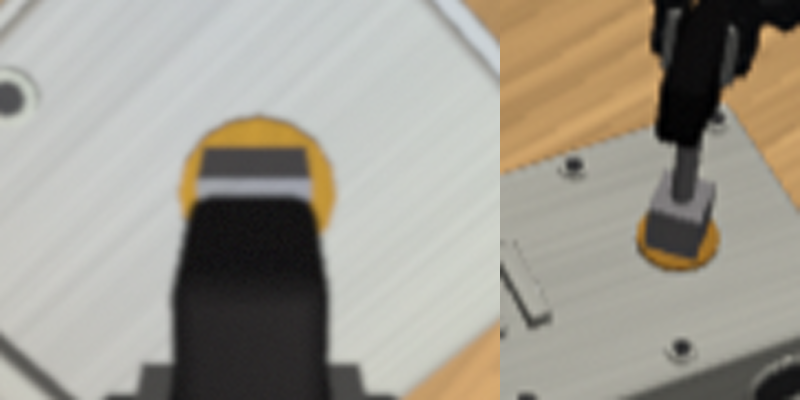

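The socket looks seated: it stands on the collar, hit a hard stop (z unchanged at 0.2071 while the force rose from 8 to 14 N), and the plug is hidden. I relieve the load, release and back off upward.

```bash
python3 -m creep '[[255,0,0,-1.5,0],[255,0,0,-3,0],[200,0,0,-3,0],[170,0,0,-3,0],[140,0,0,-3,0],[80,0,0,-3,0],[0,0,0,-3,0],[0,0,0,-3,0],[0,0,0,-3,0],[0,0,0,-3,0]]'
python3 -m creep '[[0,0,0,-10,0],[0,0,0,-30,0],[0,0,0,-60,0],[0,0,0,-90,0],[0,-30,-30,-110,0],[0,-60,-60,-120,0],[0,-60,-80,-120,0],[0,-60,-90,-120,0],[0,-60,-90,-120,0]]'
python3 - <<'E'
from h import *
c=ctrl.calibration('wrist');im=ctrl.get_image('wrist');s=ctrl.get_image('scene');t=ctrl.get_image('top')
go(.5,.2,.3)
for n,i in zip('wst',(im,s,t)): np.save(f'pics/{n}7.npy',i)
a=cv2.resize(im[:,:,::-1],(400,300),interpolation=3)
b=cv2.resize(s[:,:,::-1],(400,300),interpolation=3)
d=cv2.resize(s[85:160,270:370,::-1],(400,300),interpolation=2)
e=cv2.resize(t[140:290,130:330,::-1],(400,300),interpolation=2)
cv2.imwrite('pics/w7.png',np.vstack([np.hstack([a,b]),np.hstack([d,e])]))
cs=ctrl.calibration('scene')
print(proj(cs,[[.517,.2025,.229],[.517,.2025,.189],[.517,.2025,.089]]))
E
```

```text
t: 11.1
tool_pos: [0.5149, 0.2, 0.2055]
tool_rot: [-1.452, -2.786, 0.001]
contact_force: [0.1, 0.1, 0.3]
opening: 0.0855
t: 11.85
tool_pos: [0.475, 0.0984, 0.3271]
tool_rot: [1.454, 2.783, 0.002]
contact_force: [0.1, 0.9, 0.4]
opening: 0.0852
t 12.0 pos [0.4758 0.1001 0.3255] yaw 35.0 tilt z [-0.  0. -1.] q [ 0.05 -0.32  1.8   0.    1.67 -0.56] SHIFT [68.  77.1 25.5] TURN 0 steps 3.0 0.0
[[322.38417283  77.29041812]
 [320.13528239  91.26240536]
 [315.1813214  122.04976169]]
```

View pics/w7.png

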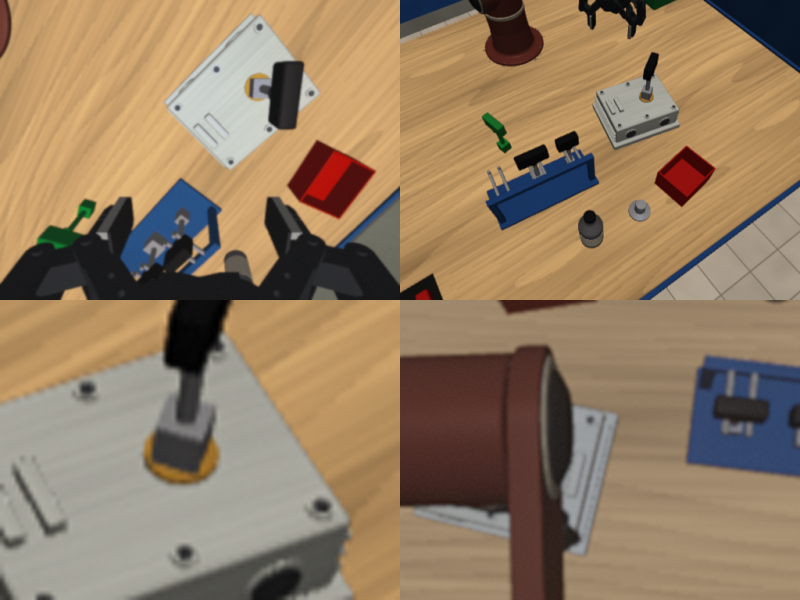

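The wrench stands upright on the plug, the other two still hang, and the bin, oil bottle, bush and green look-alike have not moved. One numeric check of seating height before I hand in.

Run:
```python
from h import *
from scipy.optimize import minimize
cal={'w':ctrl.calibration('wrist'),'s':ctrl.calibration('scene')}
P0=np.array([[i,j,k] for i in(-.011,.011) for j in(-.035,.035) for k in(.10,.14)])
T={}
for n,(u,v) in {'w':(365,120),'s':(322,84)}.items():
    im=np.load(f'pics/{n}7.npy').astype(int);m=(im.max(2)<60).astype(np.uint8)
    k,l,s,ce=cv2.connectedComponentsWithStats(m,connectivity=4);i=l[v,u];print(n,i,s[i]);T[n]=l==i
    P=P0.copy();R=Ro.from_euler('z',35,degrees=True).as_matrix()
    for dz in(0,.004,.008,.014):
        q=proj(cal[n],P@R.T+[.517,.2025,.089+dz]);print(dz,q.min(0).round(1),q.max(0).round(1))
    yx=np.argwhere(T[n]);print('seen',yx.min(0)[::-1],yx.max(0)[::-1]+1)
```

```text
w 1 [ 342   79   46   86 3039]
0 [341.2  74.8] [393.2 165.6]
0.004 [342.3  74.6] [395.6 166.8]
0.008 [343.5  74.3] [398.1 168.1]
0.014 [345.4  73.9] [401.9 170. ]
seen [342  79] [388 165]
s 9 [311  67  20  48 471]
0 [310.1  64.6] [332.4 104.2]
0.004 [310.3  63.2] [332.7 102.9]
0.008 [310.5  61.7] [333.  101.6]
0.014 [310.8  59.4] [333.4  99.5]
seen [311  67] [331 115]
```

```bash
python3 -c "
from station import ctrl
print(ctrl.finish_job(),ctrl.get_obs()['t'])"
```

```text
the job is handed in; nothing more can be done
the job is handed in; nothing more can be done
```

wrench_28 is standing upright on the plug with the gripper clear of it, and I handed the job in at about 12 s of robot time.

- **Choice:** I picked it by its handle, about 70 mm against about 60 and 83 mm for the other two. Its 18 mm hole is also the only one that fits the 16 mm square.
- **Lift and fit:** I raised it about 35 mm over the hook ends and drew it clear. The square showed in the wrist image at about 35°, so I turned the wrench to match. It caught on the plug's bevelled edge at first; moving about 1 mm by feel let it drop down.
- **Seating:** At the bottom it met a hard stop: the force rose from 8 to 14 N while the height stayed the same. After release, the handle's outline in two cameras matched the fully home, upright position.
- **Other things:** The last pictures show the other two wrenches hanging. The bin, oil bottle, bush and green look-alike appeared unmoved; I judged that by eye.

**Disagreements:** The plug position from the calibration differed by about 2 mm from what I saw near the socket, so I followed the close view and the contact forces. The measured tool height at the stop was about 1.6 mm above my estimate, which is within the uncertainty of where I gripped the handle. The arm blocked the top camera at the end, so it could not confirm the seating.

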